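# Set the board clamp on a preheater jig

### The arm

A 7-joint arm with a two-finger parallel gripper is mounted at the origin on the work surface. World frame = base frame: x ahead of the robot, y to its left, z up, the work surface at z = 0. Lengths are in m, angles in rad, forces in N, time in s.
With the tool pointing down it reaches from about 0.425 to 0.825 m from the base axis. Payload 3.6 kg.
Tool frame: the origin (TCP) lies at the very end of the fingers, on their centre line; the grasp point (between the pads) lies 19 mm behind it (bot.pinch_z is the distance from the TCP to the grasp point, in m); z points along the fingers, y is the direction in which the jaws open and shut (so a half turn about z gives the same grasp; the last joint's range is limited). The gripper opens to 85 mm and grips with 20 to 120 N. Pads are 22 mm wide; open, the fingers measure 114 mm over their backs; the gripper's body (76 mm by 85 mm) begins 54 mm behind the grasp point. The pads swing forward as they close: fully open they stand 13 mm farther back than shut.
Start: joints at [1.242, 0.615, -0.013, 1.423, 0.008, 1.103, -0.04], TCP at [0.193, -0.621, 0.231] pointing down, gripper open.
Joint ranges: [-3.12, 3.12], [-0.3, 2.06], [-1.34, 1.32], [0.26, 2.42], [-1.36, 4.5], [0.01, 1.98], [-2.84, 2.84]. Speed limits (rad/s): [2.79, 2.79, 3.14, 3.14, 3.14, 3.14, 3.14].

### API

Orientations are given as a unit quaternion [x, y, z, w].
In Python, from cell import sensors, cams, ticket, bot gives the robot as it stands.
- The arm moves only by the tool servo_tool, never from a script. Its argument "targets" is a list of rows, each an object with "linear": the shift along the tool's x, y, z in mm, a list of three; "yaw": the turn about the tool's z in degrees; "claw": the finger opening in mm, from 0 to 85.4. A call has 1 to 8 rows; each row is the pose to reach, as a shift and turn from the pose commanded when the call began, along the tool's axes at that moment; what a row does not reach only later rows make up. A row lasts 1/12 s, in which the tool goes at most 41.7 mm and 7.16 degrees, less where a joint would pass 70% of its speed; a pose out of reach is approached as far as the arm can. A call with a gripper value outside its range is refused whole. The fingers move at their own pace and stop on an object; the grip force is fixed at half the most. Time passes only in rows, so rows that repeat a pose let the fingers close. It gives the time, the measured TCP pose, the force and the opening at its end, in the units of the state.
- sensors.get_obs(): the state, without advancing time (a new reading comes with each control period).
- cams.read_camera(name): name is "scene" or "top"; returns a dict with "image" (420x560x3 uint8, red, green, blue), "camera_matrix" (3x3 intrinsics, pixels), "k1" (the pictures are not rectified: a ray, as slopes to the right and down, at radius r is drawn at 1 + k1 r^2 times it, then the intrinsics apply), "rvec" (rotation vector, rad) and "tvec" (3), from world to camera coordinates, as OpenCV has them. Camera axes: x right, y down, z forward; pixel columns grow to the right and rows downward; lengths in m; the calibration is good to about 2 mm. A picture is of the moment at which its call begins. There is no depth.
- ticket.close_job(): hands the job in, once; it reports no verdict.
The state is a dict: "time_s": time; "joints": joint angles; "qvel": joint speeds; "joint_torque": joint torques, N m; "ee_pos": TCP position; "tcp_rot": TCP orientation; "wrist_force": force on the tool from outside, world axes, zero at the start; "torque": the same for the moment, N m; "grip_width": opening from 0.0 (shut) to 1.0 (fully open).
Only numpy, scipy, OpenCV 4.12 (cv2) and the standard library are available. Lean on these libraries where they do the work, as an engineer would, in place of code of your own. Each camera call takes 0.05 s, during which the arm holds its last target.

### The job

On the preheater jig, take the height gauge by its blue stem and lower it until its red sprung foot rests on the heat sink beneath it and is pushed about halfway up into its sleeve, then leave it standing there. Next turn the orange winged clamp screw clockwise until it seats, back it off a quarter turn so that the board has room to expand, and finish still gripping the screw, holding it at that quarter turn. Keep both heat sinks where they are and do not disturb the other things on the bench.

Things in the scene. Friction and masses are not known exactly. Their poses are not given: they have to be found in the camera images.
- jig: Preheater jig fixed to the table: black box 160 mm (x) by 280 mm (y), tan top at 46 mm, green circuit board on it with its top at 50 mm. Origin under the box's centre at table height. In its own frame: gauge axis at x 0, y +60 mm; gauge post (14 mm thick, top at 166 mm) at x 0, y +116 mm; clamp screw axis at x 0, y -73 mm on an aluminium bridge whose top is at 82 mm. Its place and yaw differ from run to run.
- gauge (a joint): How far the gauge carriage has been lowered on its post, m: 0 at the top of its travel, 0.052 at the bottom. It slides vertically with about 7 N of friction, weighs 150 g and stays where it is left. With this at 0 and the foot out, the foot's face is 100 mm above the table (50 mm above the circuit board).
- gauge_grip (a point): Point to grip on the gauge: on the axis of its upright round blue stem (18 mm thick, 40 mm tall, top 16 mm above this point; the aluminium arm it stands on is 24 mm below this point and runs towards the jig's +y side to the post). Grip it from above with the fingers closing along the jig's x. It is 174 mm above the table with the gauge at 0.
- gauge_foot (a joint): How far the red foot is pushed up into its sleeve, m: 0 when free, 0.012 bottomed. Spring: 0.7 N to start, 4.9 N when bottomed, so it does not push the carriage up by itself.
- foot_face (a point): Centre of the underside of the gauge's red foot, a disc 18 mm across on a steel rod 8 mm thick.
- sink_tall: Loose finned bright aluminium heat sink on the circuit board, 34 x 34 mm, 26 mm high, origin under its centre (50 mm above the table). It or the other one stands under the gauge foot (see which by x, y); the one not under the gauge is to be left alone.
- sink_short: Loose finned dark steel-grey heat sink on the circuit board, 34 x 34 mm, 14 mm high, origin under its centre (50 mm above the table). It or the other one stands under the gauge foot (see which by x, y); the one not under the gauge is to be left alone.
- clamp_screw (a joint): Clamp screw angle, rad: 0 = seated (hard stop), grows as it is unscrewed, that is anticlockwise seen from above; a quarter turn off its seat is 1.571. It starts between 0.9 and 2.6, stays at its height while turning (its thread moves only the pad below) and stays where it is left (friction about 0.08 N m).
- screw_grip (a point): Point to grip on the clamp screw: on its upright axis, 107 mm above the table, in the middle of its orange wing, a bar 40 mm long (the point's x), 12 mm thick (the point's y), standing from 91 to 122 mm above the table, with a white mark at one end of its top. Below it a steel collar 18 mm across stands on the bridge. Grip it across its thickness from above.
- flux_jar: Small closed white jar with a blue cap, 42 mm across, 42 mm high, origin under its centre; stands near the jig. Bystander.
- tweezers: Steel tweezers lying flat, about 135 mm long, 9 mm high, near the jig. Bystander.
- screwdriver: Screwdriver lying on the table, 170 mm long. Bystander.
- brush: Brush lying on the table. Bystander.
- spare_board: Spare blue circuit board lying on the table, 50 x 90 mm. Bystander.
- tip_tub: Small brass bowl for cleaning tips, 64 mm across, 40 mm high. Bystander.
- parts_tray: Blue divided parts tray, 110 x 150 x 30 mm. Bystander.

How it is judged:
By the outcome, as a careful person would: the job done as asked, in the order asked, and still so for the second after the job is handed in, while the arm keeps its last pose, push and grip.
It also fails if it takes over 61 s, if anything falls off the work surface, if the arm or the gripper's body presses on something with over 40 N, if the wrist force passes 120 N, or if a joint passes its speed limit or range.

## Working session

There is one attempt and no reset: what is moved stays moved. The work goes in short steps, Python scripts to look and compute and a tool call to move; the robot and the scene stay as the last step left them, time stands still between calls to the robot, and variables do not carry over. Pictures are saved under pics/ and viewed, and the job is handed in when it is done.

Besides the shell and the picture viewer there is one more tool, called after "Emit:" as name([rows], argument=value, ...), one row to a line, values as JSON. servo_tool: Moves the arm, as the interface text tells. Its arguments: {"type":"object","properties":{"targets":{"type":"array"}},"required":["targets"]}

```bash
mkdir -p pics; ls; python3 - <<'E'
from cell import sensors,cams,bot
import cv2
o=sensors.get_obs();print(o)
for n in("scene","top"):
    c=cams.read_camera(n);cv2.imwrite(f"pics/{n}0.png",c["image"][:,:,::-1]);print({k:v for k,v in c.items() if k!="image"})
E
```

```text
pics
{'time_s': 0.0, 'joints': array([ 1.24247585,  0.61592946, -0.01259043,  1.42495093,  0.00808833,
        1.10342292, -0.04042498]), 'qvel': array([ 0.00019962, -0.00036968, -0.00072757,  0.0009487 ,  0.00256677,
        0.00042122,  0.00232269]), 'joint_torque': array([ 1.41965197e-04, -4.69212770e+01,  2.59306608e-01, -1.71031469e+01,
        9.91372479e-03,  9.68177832e-03, -5.41795302e-06]), 'ee_pos': array([ 0.19297892, -0.61985864,  0.23011436]), 'tcp_rot': array([ 9.88632607e-01,  1.50345595e-01, -2.22278228e-04, -1.31158336e-03]), 'wrist_force': array([ 0.51049992, -0.51441283, -0.11352674]), 'torque': array([-0.00966177,  0.02313201, -0.0307991 ]), 'grip_width': 0.9989702160536096}
{'camera_matrix': array([[502.43545858,   0.        , 285.95496303],
       [  0.        , 502.43545858, 197.26913704],
       [  0.        ,   0.        ,   1.        ]]), 'k1': -0.08083245330804428, 'rvec': array([ 1.07903706,  2.20215769, -1.17450023]), 'tvec': array([ 0.30128023, -0.13488358,  1.58845963])}
{'camera_matrix': array([[441.26277046,   0.        , 281.50013625],
       [  0.        , 441.26277046, 211.10554378],
       [  0.        ,   0.        ,   1.        ]]), 'k1': -0.04031751121957103, 'rvec': array([ 2.19304621, -2.13736517,  0.13741797]), 'tvec': array([0.00639036, 0.51500307, 1.26289087])}
```

View pics/scene0.png

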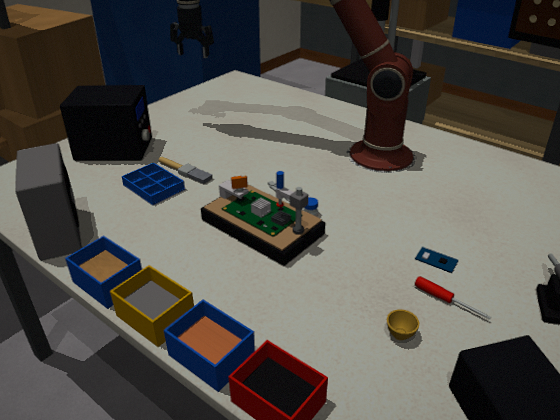

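View pics/top0.png

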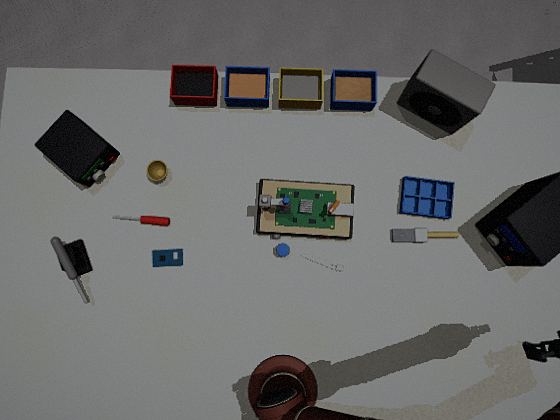

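The scene view shows the jig at about (263,222), with the blue stem at (280,180) and the orange wing at (239,182). In the top view the jig spans (256–354, 180–240), with the stem cap near (286,201) and the wing near (334,209). I'll enlarge both and measure.

```bash
cat > h.py <<'E'
import numpy as np,cv2
from cell import sensors,cams,bot
def cam(n):
    c=cams.read_camera(n);c["R"]=cv2.Rodrigues(np.array(c["rvec"]))[0];c["D"]=np.array([c["k1"],0,0,0]);return c
def ray(c,uv):
    p=cv2.undistortPoints(np.array([[uv]],float),c["camera_matrix"],c["D"])[0,0]
    return -c["R"].T@c["tvec"], c["R"].T@np.array([p[0],p[1],1.])
def onz(c,uv,z):
    o,d=ray(c,uv);return o+d*(z-o[2])/d[2]
def proj(c,P):
    return cv2.projectPoints(np.array(P,float).reshape(-1,1,3),np.array(c["rvec"]),np.array(c["tvec"]),c["camera_matrix"],c["D"])[0][:,0]
def tri(c1,u1,c2,u2):
    o1,d1=ray(c1,u1);o2,d2=ray(c2,u2)
    t=np.linalg.lstsq(np.stack([d1,-d2],1),o2-o1,rcond=None)[0]
    a,b=o1+d1*t[0],o2+d2*t[1];return (a+b)/2,np.linalg.norm(a-b)
def crop(c,x0,x1,y0,y1,s,f):
    cv2.imwrite(f,cv2.resize(c["image"][y0:y1,x0:x1,::-1],None,fx=s,fy=s,interpolation=cv2.INTER_CUBIC))
def blobs(c,kind,box):
    x0,x1,y0,y1=box
    h=cv2.cvtColor(c["image"],cv2.COLOR_RGB2HSV)
    lo,hi={"blue":((100,120,50),(125,255,255)),"orange":((5,150,90),(18,255,255)),"green":((45,80,30),(85,255,255)),"red":((0,150,60),(4,255,255)),"tan":((9,50,70),(24,140,255)),"dark":((0,0,0),(180,255,40))}[kind]
    m=cv2.inRange(h,lo,hi);k=np.zeros_like(m);k[y0:y1,x0:x1]=m[y0:y1,x0:x1]
    n,l,st,ce=cv2.connectedComponentsWithStats(k)
    return [(st[i],ce[i],l==i) for i in range(1,n) if st[i][4]>5]
E
python3 - <<'E'
from h import *
t=cam("top");s=cam("scene")
crop(t,240,370,165,270,6,"pics/t1.png");crop(s,190,340,160,265,5,"pics/s1.png")
for n,c,b in(("top",t,(245,365,170,265)),("scene",s,(195,335,160,265))):
    for k in("blue","orange","green","red","tan"):
        for st,ce,m in blobs(c,k,b):
            print(n,k,st,ce.round(2))
E
```

```text
top blue [283 196   7   8  38] [285.84 199.5 ]
top blue [277 243  13  13 131] [282.62 249.39]
top orange [329 200  11  13  45] [334.2  205.42]
top green [ 275  188   61   41 1512] [306.49 208.44]
top green [276 206   3   5  14] [276.93 207.86]
top tan [262 180  90  23 852] [306.7  188.18]
top tan [271 205   5   4  10] [273.1 206.4]
top tan [260 208  90  29 955] [302.52 226.17]
scene blue [277 171   7  18 104] [279.59 179.2 ]
scene blue [305 198  13  12 116] [311.53 203.64]
scene orange [231 176  16   4  35] [237.94 177.26]
scene green [225 191  63  45 906] [255.69 213.63]
scene green [282 206  14  15 101] [289.56 212.54]
scene red [277 203   6   4  14] [279.14 204.71]
scene tan [244 184  35  18 143] [261.66 192.77]
scene tan [ 204  197   97   53 1017] [252.71 225.1 ]
scene tan [282 201  14  10  49] [288.84 205.65]
scene tan [301 210  21  19 240] [308.57 219.6 ]
```

```bash
ls -la pics
```

```text
total 1564
drwxr-xr-x 2 agent agent   4096 Dec  7 03:12 .
drwxr-xr-x 3 agent agent   4096 Dec  7 03:12 ..
-rw-r--r-- 1 agent agent 367356 Dec  7 03:12 s1.png
-rw-r--r-- 1 agent agent 348773 Dec  7 03:11 scene0.png
-rw-r--r-- 1 agent agent 482439 Dec  7 03:12 t1.png
-rw-r--r-- 1 agent agent 387744 Dec  7 03:11 top0.png
```

View pics/t1.png

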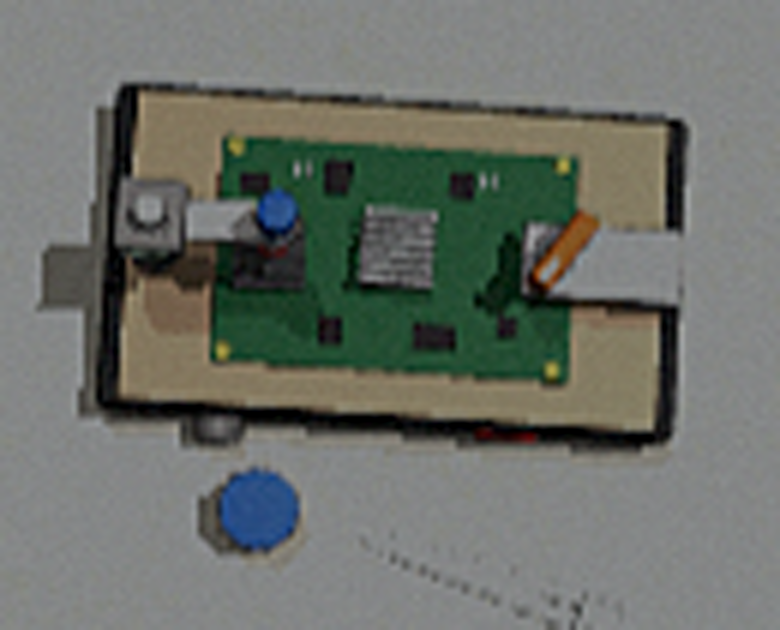

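View pics/s1.png

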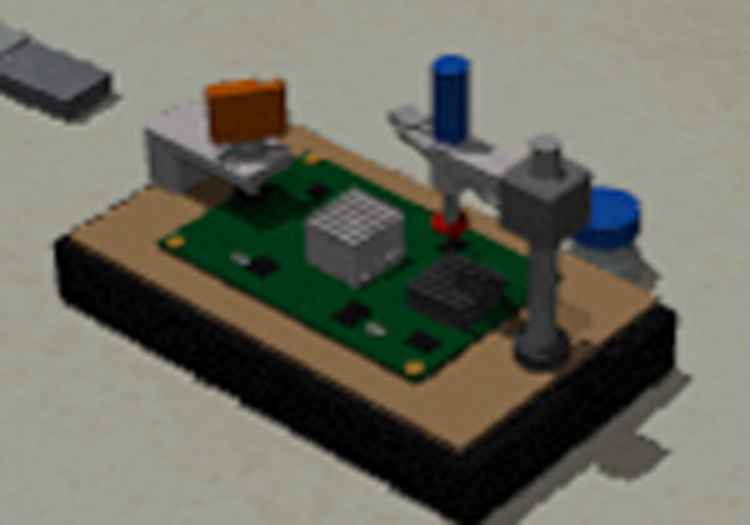

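The top crop shows the dark sink near the stem, the bright sink mid-board, and the wing running diagonally with its white mark at the lower-left end, crop (548,268). The scene crop shows the same arrangement: red foot at (450,222) above the dark sink at (457,290). Next I'll measure positions.

```bash
python3 - <<'E'
from h import *
t=cam("top");s=cam("scene")
T=lambda x,y:((x+.5)/6+240-.5,(y+.5)/6+165-.5); S=lambda x,y:((x+.5)/5+190-.5,(y+.5)/5+160-.5)
tan=[(122,86),(686,120),(670,440),(100,405)]
P=np.array([onz(t,T(*p),.046) for p in tan]);print("box",P.round(4),P.mean(0).round(4),[np.linalg.norm(P[i]-P[(i+1)%4]).round(3) for i in range(4)])
g=[(222,137),(580,157),(567,383),(211,363)]
G=np.array([onz(t,T(*p),.05) for p in g]);print("board",G.round(4),G.mean(0).round(4),[np.linalg.norm(G[i]-G[(i+1)%4]).round(3) for i in range(4)])
for A in(P,G):
    ey=(A[0]+A[3]-A[1]-A[2])[:2];print("yaw of y-axis deg",np.degrees(np.arctan2(ey[1],ey[0]))-90)
print("stem tri",tri(t,T(277,210),s,S(451,64)))
print("stem onz top",onz(t,T(277,210),.19),"scene",onz(s,S(451,64),.19))
print("dark sink",onz(t,T(269,257),.064)," bright",onz(t,T(399,247),.076))
print("wing",tri(t,T(567,248),s,S(247,87)),onz(t,T(567,248),.122))
print("wing ends",onz(t,T(585,220),.122),onz(t,T(545,275),.122))
for st,ce,m in blobs(t,"orange",(325,345,195,220)):
    ys,xs=np.nonzero(m);pts=np.array([onz(t,(x,y),.122)[:2] for x,y in zip(xs,ys)])
    print(pts.mean(0)); print(cv2.minAreaRect((pts*1000).astype(np.float32)))
print("red foot",tri(t,T(272,252),s,S(450,222)))
E
```

```text
box [[ 0.6057  0.0851  0.046 ]
 [ 0.5964 -0.19    0.046 ]
 [ 0.4403 -0.1832  0.046 ]
 [ 0.4501  0.0909  0.046 ]] [ 0.5232 -0.0493  0.046 ] [np.float64(0.275), np.float64(0.156), np.float64(0.274), np.float64(0.156)]
board [[ 0.5812  0.0358  0.05  ]
 [ 0.5761 -0.1378  0.05  ]
 [ 0.4662 -0.1327  0.05  ]
 [ 0.4714  0.0382  0.05  ]] [ 0.5237 -0.0491  0.05  ] [np.float64(0.174), np.float64(0.11), np.float64(0.171), np.float64(0.11)]
yaw of y-axis deg -1.9903194720967434
yaw of y-axis deg -1.712583107497494
stem tri (array([0.52730078, 0.00953641, 0.1862884 ]), np.float64(0.0027545618294073))
stem onz top [0.52595806 0.01072505 0.19      ] scene [0.53277827 0.01212171 0.19      ]
dark sink [0.52150323 0.01183958 0.064     ]  bright [ 0.52636446 -0.04921736  0.076     ]
wing (array([ 0.52240138, -0.12343985,  0.1217691 ]), np.float64(0.0015827630165870517)) [ 0.52187905 -0.12277349  0.122     ]
wing ends [ 0.53496141 -0.1308515   0.122     ] [ 0.50924299 -0.11289355  0.122     ]
[ 0.52325654 -0.12308361]
((521.2726440429688, -121.67882537841797), (10.510217666625977, 37.12373733520508), 53.282310485839844)
red foot (array([0.52210014, 0.00776967, 0.09601556]), np.float64(0.00782143108853284))
```

```bash
cat >> h.py <<'E'
C=np.array([.5235,-.049]);a=np.radians(-1.85);Rj=np.array([[np.cos(a),-np.sin(a)],[np.sin(a),np.cos(a)]])
def J(x,y,z): return np.r_[C+Rj@[x,y],z]
E
python3 - <<'E'
from h import *
t=cam("top");s=cam("scene")
big=lambda c,x0,x1,y0,y1,sc:cv2.resize(c["image"][y0:y1,x0:x1,::-1],None,fx=sc,fy=sc,interpolation=cv2.INTER_CUBIC)
pts=[J(0,.06,.190),J(0,.06,.150),J(0,.06,.100),J(0,.116,.166),J(0,-.073,.122)]+[J(x,y,.046) for x in(.08,-.08) for y in(.14,-.14)]
for n,c,(x0,x1,y0,y1),sc in(("t",t,(245,365,170,250),6),("s",s,(190,340,160,270),5)):
    im=big(c,x0,x1,y0,y1,sc)
    for q in proj(c,pts):
        u=((q-[x0,y0]+.5)*sc-.5).round().astype(int);cv2.drawMarker(im,tuple(int(v) for v in u),(255,0,255),cv2.MARKER_CROSS,9,1)
    print(n,proj(c,pts).round(1).tolist())
    cv2.imwrite(f"pics/{n}2.png",im)
E
```

```text
t [[285.7, 199.8], [285.3, 201.9], [285.0, 204.4], [264.2, 199.8], [333.8, 206.2], [258.8, 178.1], [354.4, 183.8], [255.3, 232.8], [352.3, 238.4]]
s [[281.4, 170.9], [281.4, 185.9], [281.4, 203.9], [300.8, 188.5], [240.1, 177.0], [285.9, 252.5], [200.3, 206.5], [327.8, 219.8], [244.0, 180.8]]
```

View pics/s2.png

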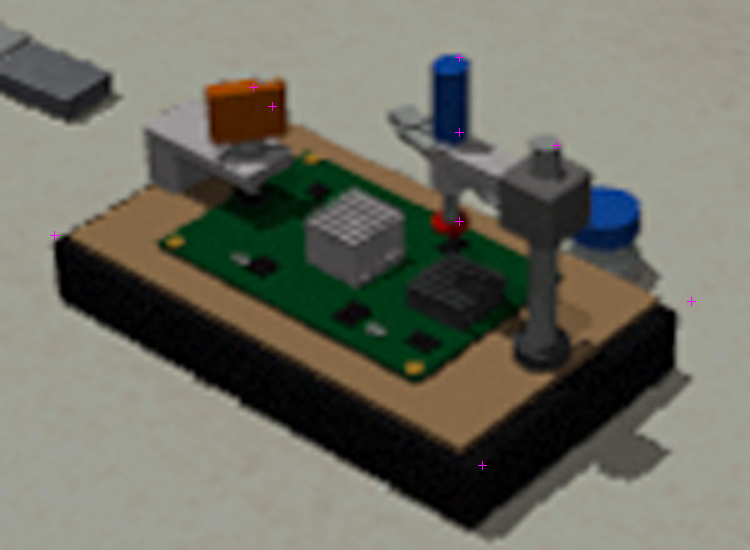

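View pics/t2.png

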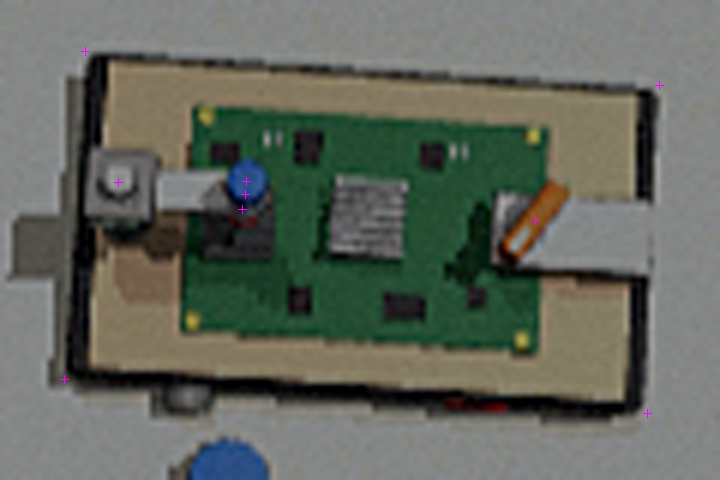

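The two views and the jig's dimensions agree on:
- **Gauge axis:** about (0.526, 0.011).
- **Screw axis:** about (0.5215, -0.1225), wing axis at about 144°.
- **Sink under the gauge:** the dark short one.

The stem appears 4–5 mm below its top position, so I'll settle that by force. Next, the shift to above the stem.

```bash
cat >> h.py <<'E'
from scipy.spatial.transform import Rotation as Ro
def shift(goal,jaw=None):
    o=sensors.get_obs();R=Ro.from_quat(o["tcp_rot"]).as_matrix()
    d=R.T@(np.array(goal)-o["ee_pos"])*1000
    y=np.degrees(np.arctan2(R[1,1],R[0,1]))
    print("shift mm",d.round(1),"jaw dir",y.round(2),"yaw needed",None if jaw is None else round((y-jaw+90)%180-90,2),"z axis",R[:,2].round(4))
def st():
    o=sensors.get_obs();R=Ro.from_quat(o["tcp_rot"]).as_matrix()
    print("t",round(o["time_s"],2),"p",(o["ee_pos"]*1000).round(2),"F",o["wrist_force"].round(2),"T",o["torque"].round(3),"w",(o["grip_width"]*85.4).round(2),"jaw",np.degrees(np.arctan2(R[1,1],R[0,1])).round(2),"j",o["joints"].round(3))
E
python3 -c "
from h import *
shift((.5256,.0108,.25),-1.85)"
```

```text
shift mm [ 505.1 -503.9  -18.7] jaw dir -72.71 yaw needed -70.86 z axis [-1.e-04  4.e-04 -1.e+00]
```

Emit:
servo_tool([
  {"linear": [30,-30,-19],"yaw": -7,"claw": 85},
  {"linear": [150,-150,-19],"yaw": -35,"claw": 85},
  {"linear": [505,-504,-19],"yaw": -70.9,"claw": 85},
  {"linear": [505,-504,-19],"yaw": -70.9,"claw": 85},
  {"linear": [505,-504,-19],"yaw": -70.9,"claw": 85},
  {"linear": [505,-504,-19],"yaw": -70.9,"claw": 85},
  {"linear": [505,-504,-19],"yaw": -70.9,"claw": 85},
  {"linear": [505,-504,-19],"yaw": -70.9,"claw": 85},
])

```text
time_s: 1.07
ee_pos: [0.3473, -0.3271, 0.2499]
tcp_rot: [0.795, 0.607, -0.0, 0.001]
wrist_force: [0.6, 0.3, -0.4]
grip_width: 0.996
```

```bash
python3 -c "
from h import *
st();shift((.5256,.0108,.25),-1.85)"
```

```text
Traceback (most recent call last):
  File "h.py", line 35, in st
    print("t",round(o["time_s"],2),"p",(o["ee_pos"]*1000).round(2),"F",o["wrist_force"].round(2),"T",o["torque"].round(3),"w",(o["grip_width"]*85.4).round(2),"jaw",np.degrees(np.arctan2(R[1,1],R[0,1])).round(2),"j",o["joints"].round(3))
                                                                                                                              ^^^^^^^^^^^^^^^^^^^^^^^^^^^^
AttributeError: 'float' object has no attribute 'round'
```

```bash
sed -i 's/(o\["grip_width"\]\*85.4).round(2)/round(o["grip_width"]*85.4,2)/' h.py; python3 -c "
from h import *
st();shift((.5256,.0108,.25),-1.85)"
```

```text
t 1.07 p [ 347.34 -327.11  249.88] F [ 0.63  0.33 -0.43] T [-0.065 -0.039  0.088] w 85.06 jaw -15.24 j [ 0.955  0.343 -0.332  1.872  0.136  0.947  0.295]
shift mm [ 3.729e+02  8.320e+01 -3.000e-01] jaw dir -15.24 yaw needed -13.39 z axis [ 7.e-04 -1.e-03 -1.e+00]
```

Emit:
servo_tool([
  {"linear": [373,83,0],"yaw": -13.4,"claw": 85},
  {"linear": [373,83,0],"yaw": -13.4,"claw": 85},
  {"linear": [373,83,0],"yaw": -13.4,"claw": 85},
  {"linear": [373,83,0],"yaw": -13.4,"claw": 85},
  {"linear": [373,83,0],"yaw": -13.4,"claw": 85},
  {"linear": [373,83,0],"yaw": -13.4,"claw": 85},
  {"linear": [373,83,0],"yaw": -13.4,"claw": 85},
  {"linear": [373,83,0],"yaw": -13.4,"claw": 85},
])

```text
time_s: 1.73
ee_pos: [0.5045, -0.0332, 0.2498]
tcp_rot: [0.721, 0.693, 0.0, 0.0]
wrist_force: [0.8, -0.6, -0.3]
grip_width: 0.995
```

```bash
python3 -c "
from h import *
st();shift((.5256,.0108,.25),-1.85)"
```

```text
t 1.73 p [504.55 -33.15 249.76] F [ 0.77 -0.63 -0.26] T [-0.039 -0.019 -0.021] w 84.97 jaw -2.2 j [ 0.352  0.404 -0.468  1.798  0.214  0.989 -0.24 ]
shift mm [44.7 19.4 -0.2] jaw dir -2.2 yaw needed -0.35 z axis [ 7.e-04 -4.e-04 -1.e+00]
```

Emit:
servo_tool([
  {"linear": [35,15,0],"yaw": 0,"claw": 50},
  {"linear": [35,15,0],"yaw": 0,"claw": 50},
  {"linear": [35,15,0],"yaw": 0,"claw": 50},
  {"linear": [35,15,0],"yaw": 0,"claw": 50},
  {"linear": [35,15,0],"yaw": 0,"claw": 50},
  {"linear": [35,15,0],"yaw": 0,"claw": 50},
])

```text
time_s: 2.23
ee_pos: [0.5197, -0.0025, 0.2494]
tcp_rot: [0.722, 0.692, -0.001, 0.0]
wrist_force: [0.6, 0.4, -0.5]
grip_width: 0.585
```

```bash
python3 -c "
from h import *
st();shift((.5256,.0108,.25),-1.85)
t=cam('top');crop(t,245,365,165,255,6,'pics/t3.png')
s=cam('scene');crop(s,190,340,130,250,5,'pics/s3.png')"
```

```text
t 2.23 p [519.72  -2.48 249.4 ] F [ 0.56  0.36 -0.46] T [ 0.057  0.05  -0.012] w 49.95 jaw -2.37 j [ 0.285  0.427 -0.468  1.762  0.224  1.006 -0.309]
shift mm [13.5  5.3 -0.6] jaw dir -2.37 yaw needed -0.52 z axis [-4.e-04 -1.e-03 -1.e+00]
```

Emit:
servo_tool([
  {"linear": [13.5,5.3,0],"yaw": -0.5,"claw": 50},
  {"linear": [13.5,5.3,0],"yaw": -0.5,"claw": 50},
  {"linear": [13.5,5.3,0],"yaw": -0.5,"claw": 50},
  {"linear": [13.5,5.3,0],"yaw": -0.5,"claw": 50},
])

```text
time_s: 2.67
ee_pos: [0.5257, 0.012, 0.2494]
tcp_rot: [0.718, 0.696, -0.0, 0.0]
wrist_force: [-0.3, -0.3, 0.4]
grip_width: 0.589
```

```bash
python3 -c "
from h import *
st();shift((.5256,.0108,.154),-1.85)
t=cam('top');crop(t,245,365,165,255,6,'pics/t3.png')
s=cam('scene');crop(s,190,340,130,250,5,'pics/s3.png')"
```

```text
t 2.67 p [525.69  12.03 249.39] F [-0.29 -0.25  0.44] T [-0.019  0.028  0.007] w 50.33 jaw -1.72 j [ 0.258  0.437 -0.471  1.746  0.229  1.014 -0.328]
shift mm [-1.2 -0.  95.4] jaw dir -1.72 yaw needed 0.13 z axis [-4.e-04 -6.e-04 -1.e+00]
```

View pics/s3.png

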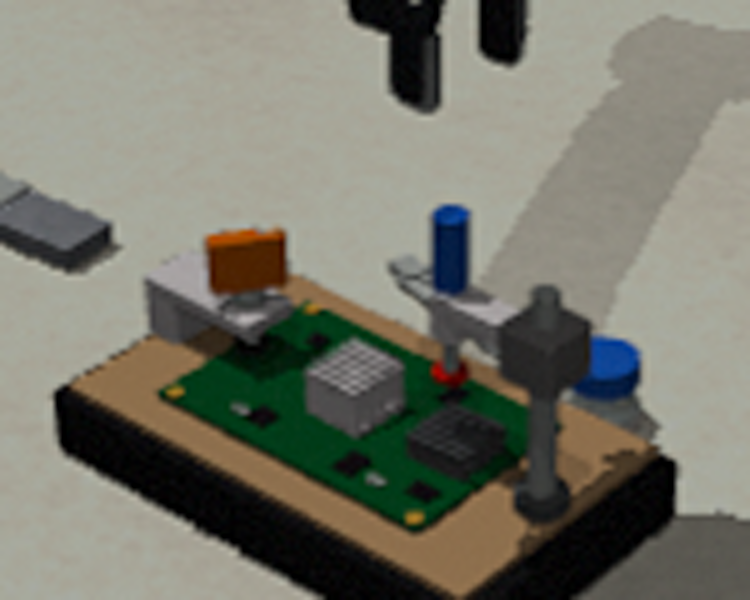

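View pics/t3.png

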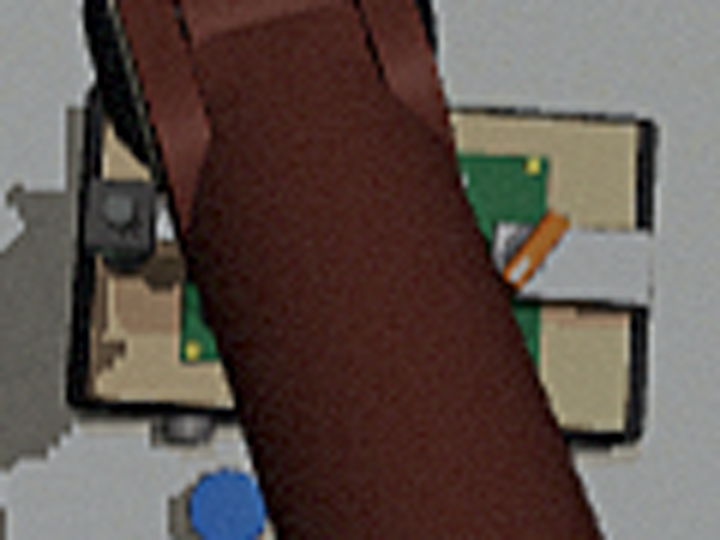

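The fingers straddle the stem in the scene view: tips at (415,100) and (505,55), stem at (450,215). I'll descend to TCP 0.154.

Emit:
servo_tool([
  {"linear": [-1,0,30],"yaw": 0,"claw": 50},
  {"linear": [-1,0,60],"yaw": 0,"claw": 50},
  {"linear": [-1,0,80],"yaw": 0,"claw": 50},
  {"linear": [-1,0,95],"yaw": 0,"claw": 50},
  {"linear": [-1,0,95],"yaw": 0,"claw": 50},
  {"linear": [-1,0,95],"yaw": 0,"claw": 50},
  {"linear": [-1,0,95],"yaw": 0,"claw": 50},
])

```text
time_s: 3.35
ee_pos: [0.5267, 0.0118, 0.1554]
tcp_rot: [0.717, 0.697, 0.001, 0.001]
wrist_force: [0.1, -0.5, 0.8]
grip_width: 0.59
```

```bash
python3 -c "
from h import *
st();shift((.5256,.0108,.154),-1.85)
s=cam('scene');crop(s,190,340,130,250,5,'pics/s4.png')"
```

```text
t 3.35 p [526.73  11.78 155.44] F [ 0.08 -0.53  0.76] T [0.023 0.006 0.029] w 50.34 jaw -1.7 j [ 0.22   0.549 -0.425  1.865  0.308  0.79  -0.399]
shift mm [-1.  -1.1  1.4] jaw dir -1.7 yaw needed 0.15 z axis [ 1.9e-03  2.0e-04 -1.0e+00]
```

View pics/s4.png

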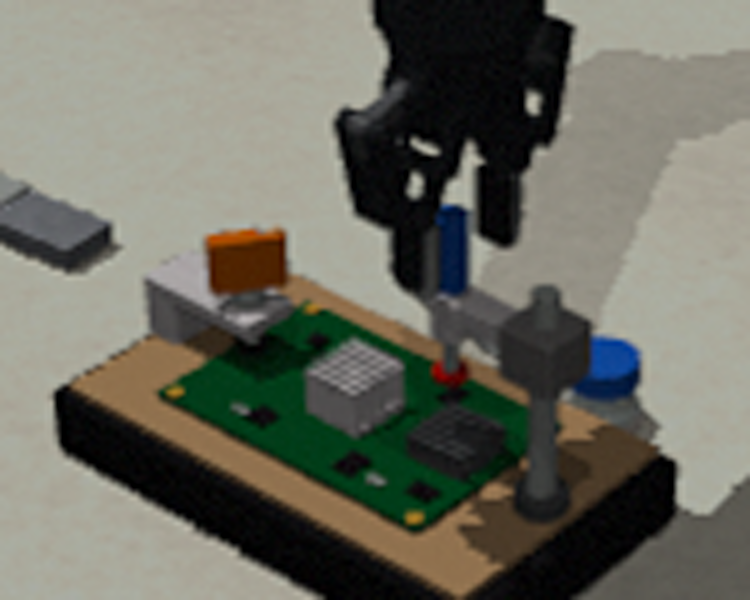

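The stem stands between the open fingers, so I'll close on it.

Emit:
servo_tool([
  {"linear": [0,-1,1],"yaw": 0,"claw": 30},
  {"linear": [0,-1,1],"yaw": 0,"claw": 20},
  {"linear": [0,-1,1],"yaw": 0,"claw": 10},
  {"linear": [0,-1,1],"yaw": 0,"claw": 5},
  {"linear": [0,-1,1],"yaw": 0,"claw": 5},
  {"linear": [0,-1,1],"yaw": 0,"claw": 5},
])

```text
time_s: 3.9
ee_pos: [0.5269, 0.0118, 0.1545]
tcp_rot: [0.717, 0.697, 0.002, 0.002]
wrist_force: [4.6, 0.1, 4.1]
grip_width: 0.193
```

```bash
python3 -c "
from h import *
st()"
```

```text
t 3.9 p [526.9   11.84 154.54] F [4.61 0.1  4.06] T [-0.196 -0.673  0.005] w 16.48 jaw -1.69 j [ 0.219  0.549 -0.424  1.868  0.31   0.784 -0.4  ]
```

Emit:
servo_tool([
  {"linear": [0,1,1],"yaw": 0,"claw": 5},
  {"linear": [0,1,3],"yaw": 0,"claw": 5},
  {"linear": [0,1,5],"yaw": 0,"claw": 5},
  {"linear": [0,1,7],"yaw": 0,"claw": 5},
  {"linear": [0,1,9],"yaw": 0,"claw": 5},
  {"linear": [0,1,10],"yaw": 0,"claw": 5},
  {"linear": [0,1,10],"yaw": 0,"claw": 5},
])

```text
time_s: 4.48
ee_pos: [0.5269, 0.0119, 0.144]
tcp_rot: [0.717, 0.697, 0.001, 0.001]
wrist_force: [3.3, -0.7, 4.8]
grip_width: 0.193
```

```bash
python3 -c "
from h import *
st()
s=cam('scene');crop(s,190,340,130,250,5,'pics/s5.png');st()"
```

```text
t 4.48 p [526.9   11.87 144.03] F [ 3.25 -0.71  4.79] T [-0.193 -0.56  -0.024] w 16.52 jaw -1.68 j [ 0.213  0.565 -0.417  1.877  0.319  0.763 -0.409]
t 4.53 p [526.87  11.88 144.03] F [ 3.15 -0.45  4.5 ] T [-0.142 -0.621 -0.025] w 16.28 jaw -1.68 j [ 0.213  0.565 -0.417  1.877  0.319  0.763 -0.409]
```

View pics/s5.png

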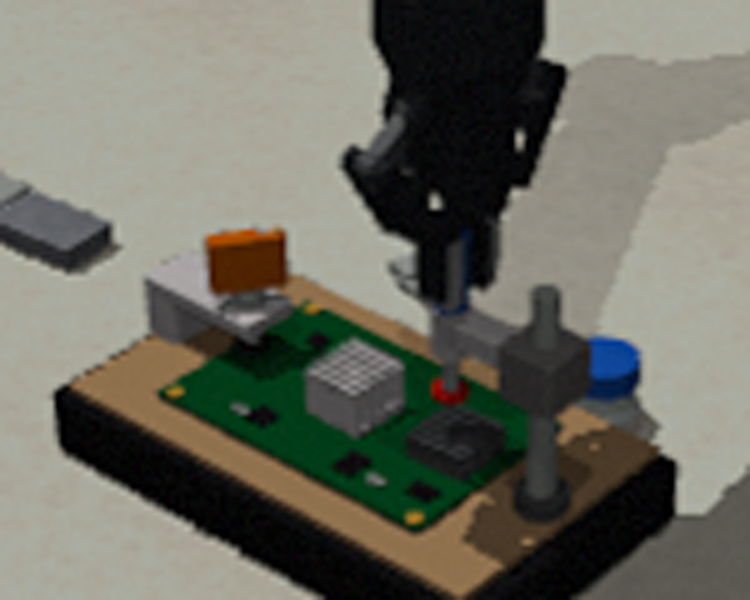

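The gauge follows the grip: foot at (449,390), down from (450,374). I'll continue to just short of contact.

Emit:
servo_tool([
  {"linear": [0,0,2],"yaw": 0,"claw": 5},
  {"linear": [0,0,4],"yaw": 0,"claw": 5},
  {"linear": [0,0,6],"yaw": 0,"claw": 5},
  {"linear": [0,0,8],"yaw": 0,"claw": 5},
  {"linear": [0,0,10],"yaw": 0,"claw": 5},
  {"linear": [0,0,12],"yaw": 0,"claw": 5},
])

```text
time_s: 5.03
ee_pos: [0.5269, 0.0119, 0.1321]
tcp_rot: [0.717, 0.697, 0.001, 0.001]
wrist_force: [2.2, -0.2, 6.2]
grip_width: 0.19
```

Emit:
servo_tool([
  {"linear": [0,0,1],"yaw": 0,"claw": 5},
  {"linear": [0,0,2],"yaw": 0,"claw": 5},
])

```text
time_s: 5.2
ee_pos: [0.5269, 0.0119, 0.1301]
tcp_rot: [0.717, 0.697, 0.001, 0.001]
wrist_force: [2.9, -1.0, 5.0]
grip_width: 0.196
```

Emit:
servo_tool([
  {"linear": [0,0,1],"yaw": 0,"claw": 5},
  {"linear": [0,0,2],"yaw": 0,"claw": 5},
])

```text
time_s: 5.37
ee_pos: [0.5269, 0.0118, 0.1281]
tcp_rot: [0.717, 0.697, 0.001, 0.001]
wrist_force: [3.2, 0.0, 4.9]
grip_width: 0.193
```

```bash
python3 -c "
from h import *
st()
s=cam('scene');crop(s,190,340,130,250,5,'pics/s6.png');st()"
```

```text
t 5.37 p [526.9   11.84 128.12] F [3.25 0.05 4.93] T [-0.178 -0.504 -0.021] w 16.45 jaw -1.69 j [ 0.204  0.587 -0.405  1.893  0.335  0.726 -0.422]
t 5.42 p [526.88  11.88 127.94] F [ 3.49 -1.36  3.93] T [-0.104 -0.632 -0.054] w 16.63 jaw -1.68 j [ 0.204  0.587 -0.405  1.893  0.335  0.726 -0.422]
```

View pics/s6.png

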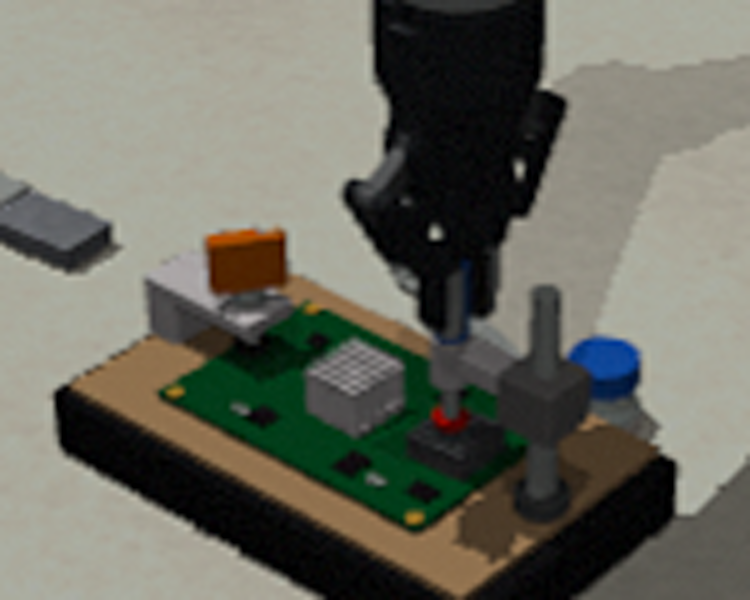

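The foot at (451,418) is still a few mm above the dark sink top, expected near y≈433. I'll go on in 1 mm steps and log the force.

Emit:
servo_tool([
  {"linear": [0,0,0.5],"yaw": 0,"claw": 5},
  {"linear": [0,0,1],"yaw": 0,"claw": 5},
])

```text
time_s: 5.58
ee_pos: [0.5269, 0.0119, 0.1271]
tcp_rot: [0.717, 0.697, 0.001, 0.001]
wrist_force: [3.4, -1.4, 5.8]
grip_width: 0.195
```

Emit:
servo_tool([
  {"linear": [0,0,0.5],"yaw": 0,"claw": 5},
  {"linear": [0,0,1],"yaw": 0,"claw": 5},
])

```text
time_s: 5.75
ee_pos: [0.5269, 0.0119, 0.1261]
tcp_rot: [0.717, 0.697, 0.001, 0.001]
wrist_force: [3.6, -0.2, 5.2]
grip_width: 0.192
```

Emit:
servo_tool([
  {"linear": [0,0,0.5],"yaw": 0,"claw": 5},
  {"linear": [0,0,1],"yaw": 0,"claw": 5},
])

```text
time_s: 5.92
ee_pos: [0.5269, 0.0119, 0.1251]
tcp_rot: [0.717, 0.697, 0.001, 0.001]
wrist_force: [3.3, -0.3, 4.8]
grip_width: 0.195
```

Emit:
servo_tool([
  {"linear": [0,0,0.5],"yaw": 0,"claw": 5},
  {"linear": [0,0,1],"yaw": 0,"claw": 5},
])

```text
time_s: 6.08
ee_pos: [0.5269, 0.0119, 0.1241]
tcp_rot: [0.717, 0.697, 0.001, 0.001]
wrist_force: [3.1, -0.6, 5.5]
grip_width: 0.192
```

Emit:
servo_tool([
  {"linear": [0,0,0.5],"yaw": 0,"claw": 5},
  {"linear": [0,0,1],"yaw": 0,"claw": 5},
])

```text
time_s: 6.25
ee_pos: [0.5269, 0.0119, 0.1231]
tcp_rot: [0.717, 0.697, 0.001, 0.001]
wrist_force: [2.7, -0.7, 6.0]
grip_width: 0.193
```

Emit:
servo_tool([
  {"linear": [0,0,0.5],"yaw": 0,"claw": 5},
  {"linear": [0,0,1],"yaw": 0,"claw": 5},
])

```text
time_s: 6.42
ee_pos: [0.5269, 0.0119, 0.1223]
tcp_rot: [0.717, 0.697, 0.001, 0.001]
wrist_force: [2.0, -1.8, 6.6]
grip_width: 0.192
```

Emit:
servo_tool([
  {"linear": [0,0,0.5],"yaw": 0,"claw": 5},
  {"linear": [0,0,1],"yaw": 0,"claw": 5},
])

```text
time_s: 6.58
ee_pos: [0.5269, 0.0119, 0.1213]
tcp_rot: [0.717, 0.697, 0.001, 0.001]
wrist_force: [2.3, -1.3, 7.3]
grip_width: 0.191
```

Emit:
servo_tool([
  {"linear": [0,0,0.5],"yaw": 0,"claw": 5},
  {"linear": [0,0,1],"yaw": 0,"claw": 5},
])

```text
time_s: 6.75
ee_pos: [0.5269, 0.0119, 0.1204]
tcp_rot: [0.717, 0.697, 0.001, 0.001]
wrist_force: [2.5, -0.6, 6.8]
grip_width: 0.194
```

```bash
python3 -c "
from h import *
st()
s=cam('scene');crop(s,230,320,180,250,8,'pics/s7.png');st()"
```

```text
t 6.75 p [526.89  11.87 120.36] F [ 2.47 -0.55  6.79] T [-0.201 -0.411 -0.015] w 16.55 jaw -1.68 j [ 0.199  0.598 -0.398  1.9    0.343  0.709 -0.429]
t 6.8 p [526.88  11.86 120.28] F [ 2.91 -0.81  6.  ] T [-0.208 -0.476 -0.036] w 16.32 jaw -1.68 j [ 0.199  0.598 -0.398  1.9    0.343  0.708 -0.429]
```

View pics/s7.png

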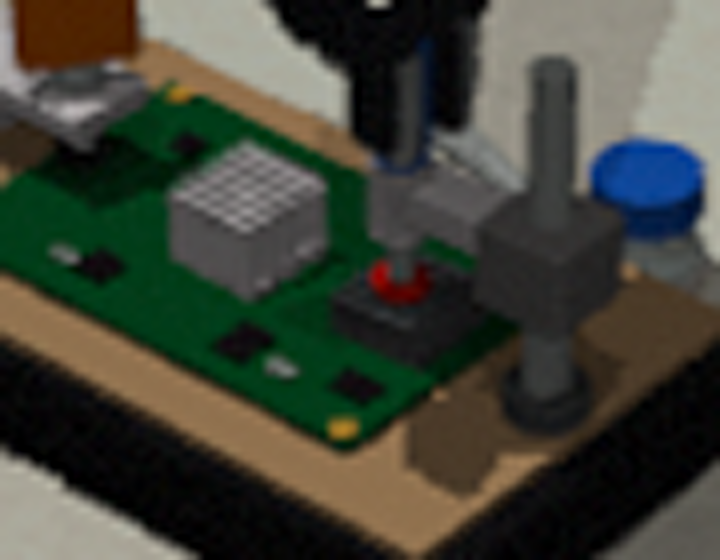

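Force rises from about 5.3 N to about 7 N, with onset near TCP z≈0.1237, and the image shows the red disc (400,280) sitting on the dark sink. Three more mm should bring it to half compression.

Emit:
servo_tool([
  {"linear": [0,0,0.5],"yaw": 0,"claw": 5},
  {"linear": [0,0,1],"yaw": 0,"claw": 5},
])

```text
time_s: 6.97
ee_pos: [0.5269, 0.0119, 0.1194]
tcp_rot: [0.717, 0.697, 0.001, 0.001]
wrist_force: [2.0, -0.4, 7.2]
grip_width: 0.191
```

Emit:
servo_tool([
  {"linear": [0,0,0.5],"yaw": 0,"claw": 5},
  {"linear": [0,0,1],"yaw": 0,"claw": 5},
])

```text
time_s: 7.13
ee_pos: [0.5269, 0.0119, 0.1185]
tcp_rot: [0.717, 0.697, 0.001, 0.001]
wrist_force: [2.4, -0.5, 7.9]
grip_width: 0.191
```

Emit:
servo_tool([
  {"linear": [0,0,0.4],"yaw": 0,"claw": 5},
  {"linear": [0,0,0.8],"yaw": 0,"claw": 5},
])

```text
time_s: 7.3
ee_pos: [0.5269, 0.0119, 0.1177]
tcp_rot: [0.717, 0.697, 0.001, 0.001]
wrist_force: [2.0, -1.2, 8.8]
grip_width: 0.19
```

```bash
python3 -c "
from h import *
st()
s=cam('scene');crop(s,230,320,180,250,8,'pics/s8.png');st()"
```

```text
t 7.3 p [526.92  11.87 117.72] F [ 2.03 -1.22  8.83] T [-0.211 -0.365 -0.056] w 16.26 jaw -1.69 j [ 0.197  0.601 -0.396  1.902  0.345  0.702 -0.432]
t 7.35 p [526.91  11.88 117.65] F [ 2.51 -0.49  8.92] T [-0.178 -0.378 -0.041] w 16.26 jaw -1.68 j [ 0.197  0.601 -0.396  1.902  0.345  0.702 -0.432]
```

View pics/s8.png

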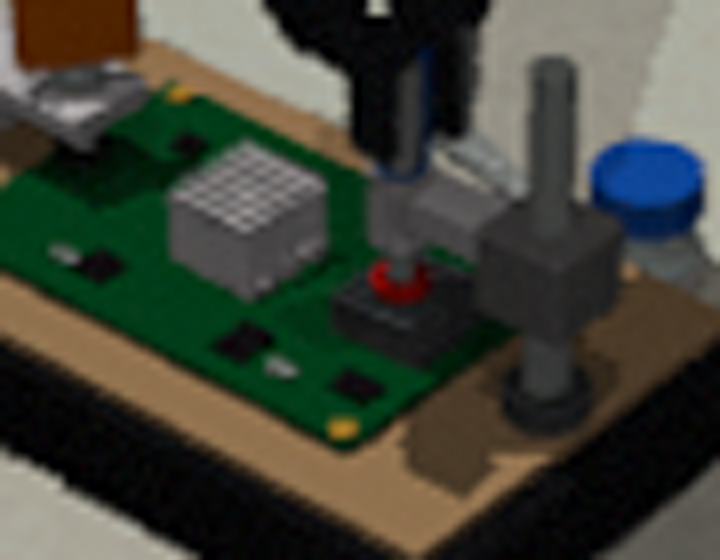

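The foot stays at (400,280) while the sleeve closes on it. From the images, contact was at z≈0.1238, so compression is about 6 mm; the force agrees (about +3 N against an expected 2.8 N). I'll release and rise.

Emit:
servo_tool([
  {"linear": [0,0,0],"yaw": 0,"claw": 50},
  {"linear": [0,0,0],"yaw": 0,"claw": 50},
  {"linear": [0,0,0],"yaw": 0,"claw": 50},
  {"linear": [0,0,0],"yaw": 0,"claw": 50},
  {"linear": [0,0,-30],"yaw": 0,"claw": 50},
  {"linear": [0,0,-65],"yaw": 0,"claw": 50},
  {"linear": [0,0,-100],"yaw": 0,"claw": 50},
  {"linear": [0,0,-100],"yaw": 0,"claw": 50},
])

```text
time_s: 8.02
ee_pos: [0.5294, 0.0131, 0.2227]
tcp_rot: [0.717, 0.697, 0.005, 0.004]
wrist_force: [1.0, 0.5, 0.5]
grip_width: 0.585
```

```bash
python3 -c "
from h import *
st()
s=cam('scene');crop(s,230,320,160,235,8,'pics/s9.png');shift((.5213,-.1225,.20),54)"
```

```text
t 8.02 p [529.43  13.07 222.65] F [0.99 0.52 0.47] T [ 0.017 -0.067 -0.008] w 49.98 jaw -1.66 j [ 0.25   0.467 -0.466  1.784  0.254  0.938 -0.35 ]
shift mm [-135.2   -2.7   19.7] jaw dir -1.67 yaw needed -55.67 z axis [ 7.e-03  6.e-04 -1.e+00]
```

View pics/s9.png

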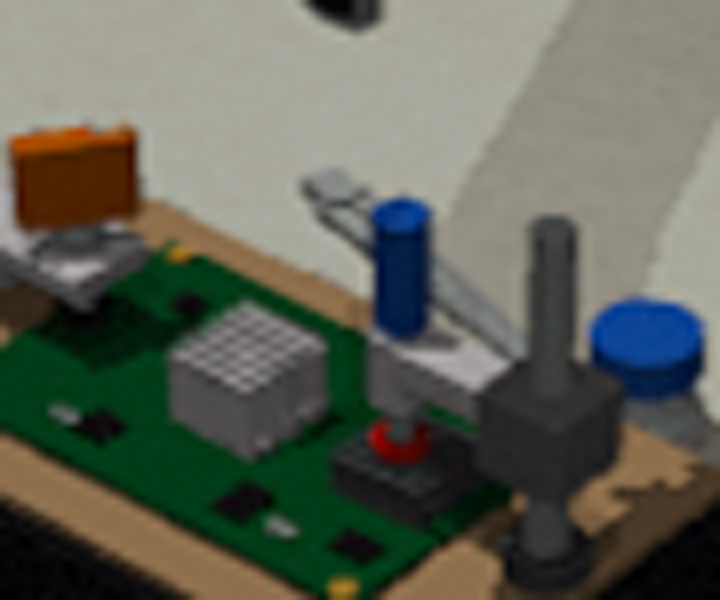

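The stem top is at crop (403,213) and stayed down, with the foot resting on the sink at (400,440). Next I'll move over the screw.

Emit:
servo_tool([
  {"linear": [-35,-1,5],"yaw": -7,"claw": 50},
  {"linear": [-70,-2,10],"yaw": -14,"claw": 50},
  {"linear": [-105,-3,15],"yaw": -21,"claw": 50},
  {"linear": [-135,-3,20],"yaw": -28,"claw": 50},
  {"linear": [-135,-3,20],"yaw": -35,"claw": 50},
  {"linear": [-135,-3,20],"yaw": -42,"claw": 50},
  {"linear": [-135,-3,20],"yaw": -49,"claw": 50},
  {"linear": [-135,-3,20],"yaw": -55.7,"claw": 50},
])

```text
time_s: 8.73
ee_pos: [0.5175, -0.1231, 0.1949]
tcp_rot: [0.306, 0.952, -0.0, -0.002]
wrist_force: [1.7, -0.1, -0.5]
grip_width: 0.584
```

Emit:
servo_tool([
  {"linear": [0,0,0],"yaw": 0,"claw": 50},
  {"linear": [0,0,0],"yaw": 0,"claw": 50},
  {"linear": [0,0,0],"yaw": 0,"claw": 50},
])

```text
time_s: 8.98
ee_pos: [0.5184, -0.1229, 0.1959]
tcp_rot: [0.31, 0.951, -0.0, -0.001]
wrist_force: [-0.3, -0.5, 0.2]
grip_width: 0.586
```

```bash
python3 -c "
from h import *
st();shift((.5213,-.1225,.20),54)
s=cam('scene');crop(s,190,340,130,250,5,'pics/s10.png')
t=cam('top');crop(t,245,365,165,255,6,'pics/t10.png')
"
```

```text
t 8.98 p [ 518.38 -122.88  195.86] F [-0.32 -0.5   0.15] T [-0.    -0.035 -0.019] w 50.05 jaw 53.9 j [ 0.652  0.561 -0.709  1.795  0.439  0.951  0.697]
shift mm [-2.1  2.  -4.1] jaw dir 53.9 yaw needed -0.1 z axis [-1.7e-03  4.0e-04 -1.0e+00]
```

View pics/s10.png

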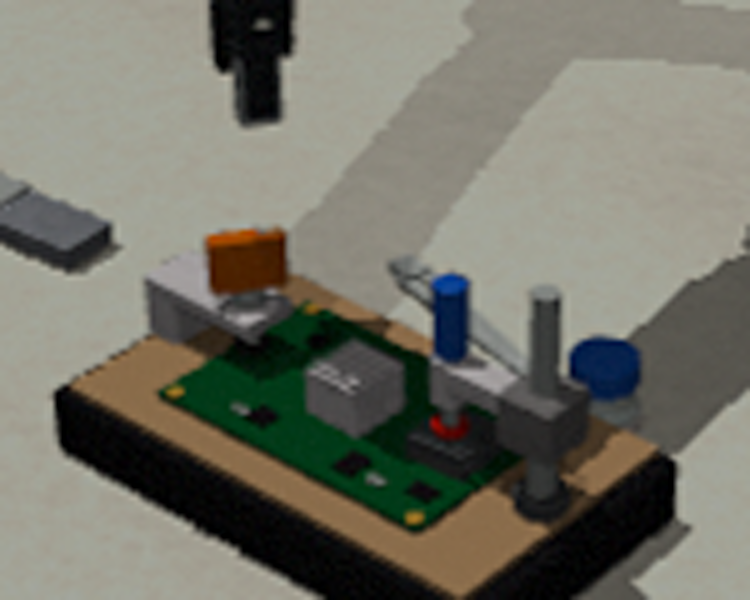

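View pics/t10.png

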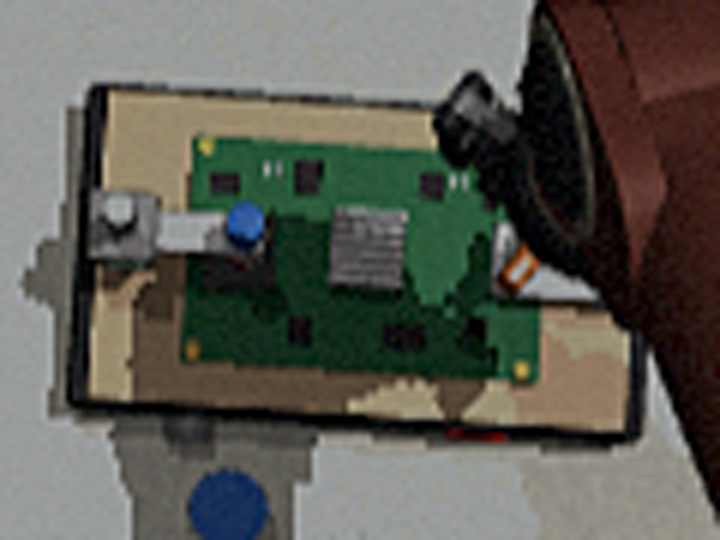

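The fingers sit aligned over the wing: pair at (258,95), wing at (246,262). I'll descend to TCP 0.091 and close.

Emit:
servo_tool([
  {"linear": [-2,2,30],"yaw": 0,"claw": 50},
  {"linear": [-2,2,60],"yaw": 0,"claw": 50},
  {"linear": [-2,2,85],"yaw": 0,"claw": 50},
  {"linear": [-2,2,100],"yaw": 0,"claw": 50},
  {"linear": [-2,2,105],"yaw": 0,"claw": 50},
  {"linear": [-2,2,105],"yaw": 0,"claw": 50},
  {"linear": [-2,2,105],"yaw": 0,"claw": 50},
  {"linear": [-2,2,105],"yaw": 0,"claw": 50},
])

```text
time_s: 9.75
ee_pos: [0.5229, -0.1224, 0.0929]
tcp_rot: [0.309, 0.951, 0.0, 0.001]
wrist_force: [0.9, -0.4, 0.7]
grip_width: 0.584
```

```bash
python3 -c "
from h import *
st();shift((.5213,-.1225,.091),54)
s=cam('scene');crop(s,190,340,130,250,5,'pics/s11.png')
"
```

```text
t 9.75 p [ 522.89 -122.43   92.93] F [ 0.88 -0.36  0.7 ] T [0.013 0.011 0.045] w 49.83 jaw 54.02 j [ 0.575  0.695 -0.606  1.891  0.576  0.733  0.58 ]
shift mm [ 1.2 -1.   1.9] jaw dir 54.02 yaw needed 0.02 z axis [ 2.7e-03 -4.0e-04 -1.0e+00]
```

View pics/s11.png

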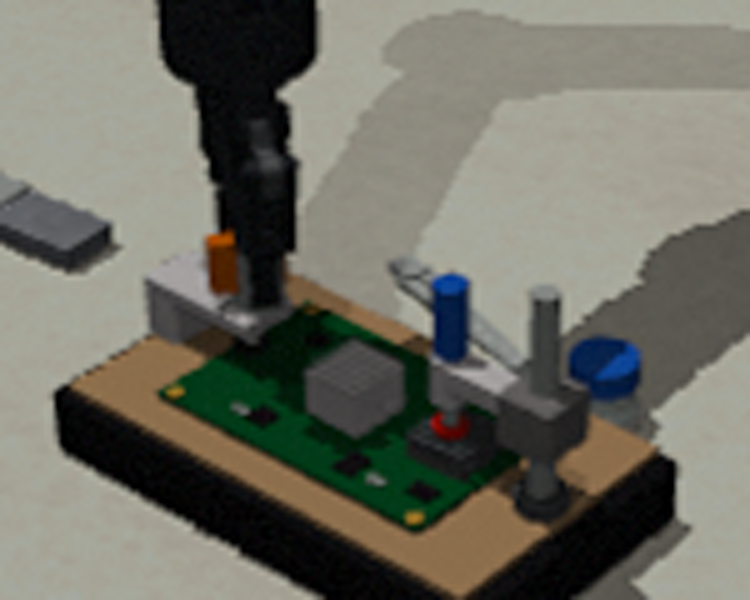

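The fingers are down either side of the wing. I'll close.

Emit:
servo_tool([
  {"linear": [1,-1,1.5],"yaw": 0,"claw": 30},
  {"linear": [1,-1,1.5],"yaw": 0,"claw": 20},
  {"linear": [1,-1,1.5],"yaw": 0,"claw": 10},
  {"linear": [1,-1,1.5],"yaw": 0,"claw": 2},
  {"linear": [1,-1,1.5],"yaw": 0,"claw": 2},
  {"linear": [1,-1,1.5],"yaw": 0,"claw": 2},
  {"linear": [1,-1,1.5],"yaw": 0,"claw": 2},
])

```text
time_s: 10.38
ee_pos: [0.5198, -0.1239, 0.0911]
tcp_rot: [0.309, 0.951, -0.001, -0.0]
wrist_force: [-2.7, -0.8, 6.9]
grip_width: 0.133
```

```bash
python3 -c "
from h import *
st()"
```

```text
t 10.38 p [ 519.79 -123.91   91.06] F [-2.73 -0.8   6.86] T [-0.352  0.546 -0.072] w 11.35 jaw 53.96 j [ 0.576  0.695 -0.603  1.897  0.579  0.73   0.577]
```

Gripped: opening 11.4 for the 12 mm wing. Now clockwise (positive yaw). It starts at least 52° from its seat, so the first 40° is free.

Emit:
servo_tool([
  {"linear": [0,0,0],"yaw": 5,"claw": 2},
  {"linear": [0,0,0],"yaw": 10,"claw": 2},
  {"linear": [0,0,0],"yaw": 15,"claw": 2},
  {"linear": [0,0,0],"yaw": 20,"claw": 2},
  {"linear": [0,0,0],"yaw": 25,"claw": 2},
  {"linear": [0,0,0],"yaw": 30,"claw": 2},
  {"linear": [0,0,0],"yaw": 35,"claw": 2},
  {"linear": [0,0,0],"yaw": 40,"claw": 2},
])

```text
time_s: 11.05
ee_pos: [0.5213, -0.1229, 0.0911]
tcp_rot: [0.617, 0.787, 0.0, 0.001]
wrist_force: [0.2, -0.1, 2.6]
grip_width: 0.133
```

```bash
python3 -c "
from h import *
st()
s=cam('scene');crop(s,190,340,130,250,5,'pics/s12.png')
t=cam('top');crop(t,245,365,165,255,6,'pics/t12.png')
"
```

```text
t 11.05 p [ 521.26 -122.9    91.07] F [ 0.2  -0.13  2.56] T [-0.074  0.017  0.093] w 11.34 jaw 13.82 j [ 0.456  0.656 -0.408  1.9    0.404  0.665  0.043]
```

View pics/s12.png

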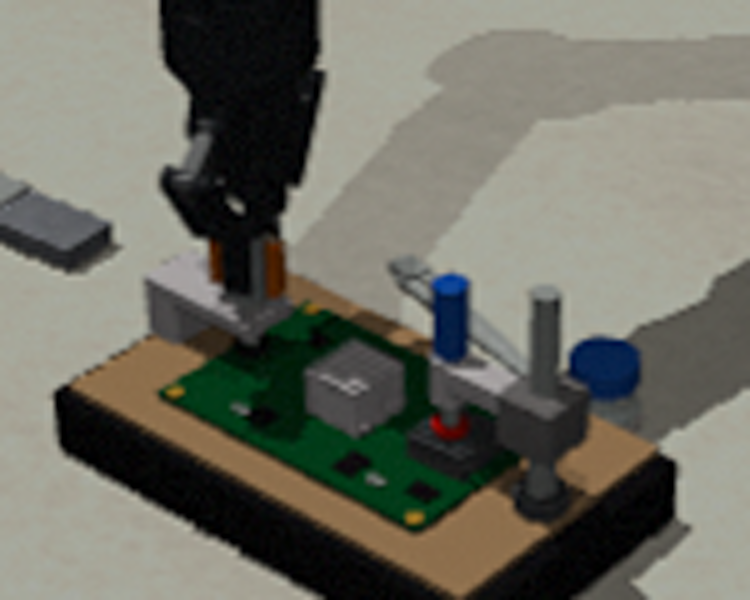

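The wing turns with the fingers and the position self-centred at (0.5213, -0.1229), with Tz≈0.09 N·m against 0.08 friction. I'll continue in smaller steps, watching the torque.

Emit:
servo_tool([
  {"linear": [0,0,0],"yaw": 3,"claw": 2},
  {"linear": [0,0,0],"yaw": 6,"claw": 2},
  {"linear": [0,0,0],"yaw": 8,"claw": 2},
])

```text
time_s: 11.4
ee_pos: [0.5216, -0.1229, 0.0911]
tcp_rot: [0.669, 0.744, 0.001, 0.001]
wrist_force: [0.8, -0.4, 4.8]
grip_width: 0.129
```

```bash
python3 -c "
from h import *
st()"
```

```text
t 11.4 p [ 521.63 -122.86   91.07] F [ 0.78 -0.4   4.78] T [-0.091  0.017  0.09 ] w 11.0 jaw 6.07 j [ 0.431  0.65  -0.37   1.9    0.368  0.655 -0.058]
```

Emit:
servo_tool([
  {"linear": [0,0,0],"yaw": 2,"claw": 2},
  {"linear": [0,0,0],"yaw": 4,"claw": 2},
  {"linear": [0,0,0],"yaw": 6,"claw": 2},
])

```text
time_s: 11.65
ee_pos: [0.5219, -0.1228, 0.0911]
tcp_rot: [0.706, 0.708, 0.001, 0.001]
wrist_force: [1.2, -1.7, 4.2]
grip_width: 0.131
```

```bash
python3 -c "
from h import *
st()"
```

```text
t 11.65 p [ 521.9  -122.84   91.08] F [ 1.24 -1.71  4.18] T [-0.186 -0.033  0.126] w 11.19 jaw 0.11 j [ 0.413  0.646 -0.341  1.901  0.34   0.648 -0.135]
```

Emit:
servo_tool([
  {"linear": [0,0,0],"yaw": 2,"claw": 2},
  {"linear": [0,0,0],"yaw": 4,"claw": 2},
  {"linear": [0,0,0],"yaw": 6,"claw": 2},
])

```text
time_s: 11.9
ee_pos: [0.5222, -0.1228, 0.0911]
tcp_rot: [0.742, 0.67, 0.001, 0.001]
wrist_force: [0.5, -0.3, 3.7]
grip_width: 0.131
```

```bash
python3 -c "
from h import *
st()"
```

```text
t 11.9 p [ 522.17 -122.84   91.08] F [ 0.53 -0.33  3.71] T [-0.129 -0.234  0.083] w 11.15 jaw -5.89 j [ 0.394  0.642 -0.311  1.901  0.311  0.641 -0.213]
```

Tracking is exact (jaw -5.9°, 60° turned). I'll continue in 6° calls, checking the torque every two.

Emit:
servo_tool([
  {"linear": [0,0,0],"yaw": 2,"claw": 2},
  {"linear": [0,0,0],"yaw": 4,"claw": 2},
  {"linear": [0,0,0],"yaw": 6,"claw": 2},
])

```text
time_s: 12.15
ee_pos: [0.5225, -0.1229, 0.0911]
tcp_rot: [0.777, 0.63, 0.002, 0.002]
wrist_force: [1.5, -1.1, 4.1]
grip_width: 0.13
```

```bash
python3 -c "
from h import *
st()"
```

```text
t 12.15 p [ 522.48 -122.89   91.08] F [ 1.52 -1.14  4.13] T [-0.158 -0.24   0.164] w 11.07 jaw -11.89 j [ 0.374  0.639 -0.281  1.901  0.282  0.635 -0.29 ]
```

Emit:
servo_tool([
  {"linear": [0,0,0],"yaw": 2,"claw": 2},
  {"linear": [0,0,0],"yaw": 4,"claw": 2},
  {"linear": [0,0,0],"yaw": 6,"claw": 2},
])

```text
time_s: 12.4
ee_pos: [0.5228, -0.123, 0.0911]
tcp_rot: [0.808, 0.589, 0.002, 0.002]
wrist_force: [3.2, -0.6, 3.0]
grip_width: 0.131
```

```bash
python3 -c "
from h import *
st()"
```

```text
t 12.4 p [ 522.76 -122.99   91.12] F [ 3.15 -0.62  3.02] T [-0.192 -0.305  0.118] w 11.19 jaw -17.89 j [ 0.355  0.636 -0.252  1.901  0.253  0.629 -0.366]
```

Emit:
servo_tool([
  {"linear": [0,0,0],"yaw": 2,"claw": 2},
  {"linear": [0,0,0],"yaw": 4,"claw": 2},
  {"linear": [0,0,0],"yaw": 6,"claw": 2},
])

```text
time_s: 12.65
ee_pos: [0.5229, -0.1231, 0.0911]
tcp_rot: [0.838, 0.545, 0.002, 0.002]
wrist_force: [3.7, -1.5, 2.3]
grip_width: 0.13
```

```bash
python3 -c "
from h import *
st()"
```

```text
t 12.65 p [ 522.95 -123.07   91.08] F [ 3.73 -1.45  2.31] T [-0.273 -0.414  0.101] w 11.12 jaw -23.89 j [ 0.336  0.634 -0.222  1.902  0.224  0.624 -0.443]
```

Emit:
servo_tool([
  {"linear": [0,0,0],"yaw": 2,"claw": 2},
  {"linear": [0,0,0],"yaw": 4,"claw": 2},
  {"linear": [0,0,0],"yaw": 6,"claw": 2},
])

```text
time_s: 12.9
ee_pos: [0.5232, -0.1232, 0.0911]
tcp_rot: [0.866, 0.501, 0.003, 0.002]
wrist_force: [4.4, -1.4, 1.5]
grip_width: 0.136
```

```bash
python3 -c "
from h import *
st()"
```

```text
t 12.9 p [ 523.21 -123.18   91.08] F [ 4.39 -1.39  1.48] T [-0.252 -0.485  0.119] w 11.58 jaw -29.89 j [ 0.316  0.631 -0.192  1.902  0.194  0.62  -0.519]
```

Emit:
servo_tool([
  {"linear": [0,0,0],"yaw": 2,"claw": 2},
  {"linear": [0,0,0],"yaw": 4,"claw": 2},
  {"linear": [0,0,0],"yaw": 6,"claw": 2},
])

```text
time_s: 13.15
ee_pos: [0.5234, -0.1233, 0.0911]
tcp_rot: [0.891, 0.455, 0.003, 0.002]
wrist_force: [3.1, -1.3, 1.8]
grip_width: 0.134
```

```bash
python3 -c "
from h import *
st()"
```

```text
t 13.15 p [ 523.45 -123.33   91.09] F [ 3.07 -1.35  1.77] T [-0.331 -0.498  0.059] w 11.45 jaw -35.89 j [ 0.297  0.629 -0.162  1.903  0.164  0.615 -0.594]
```

Emit:
servo_tool([
  {"linear": [0,0,0],"yaw": 2,"claw": 2},
  {"linear": [0,0,0],"yaw": 4,"claw": 2},
  {"linear": [0,0,0],"yaw": 6,"claw": 2},
])

```text
time_s: 13.4
ee_pos: [0.5237, -0.1235, 0.0911]
tcp_rot: [0.913, 0.408, 0.003, 0.002]
wrist_force: [4.7, -1.3, 1.4]
grip_width: 0.13
```

```bash
python3 -c "
from h import *
st()"
```

```text
t 13.4 p [ 523.66 -123.52   91.09] F [ 4.71 -1.34  1.38] T [-0.317 -0.576  0.103] w 11.06 jaw -41.9 j [ 0.277  0.628 -0.131  1.903  0.134  0.612 -0.67 ]
```

Emit:
servo_tool([
  {"linear": [0,0,0],"yaw": 2,"claw": 2},
  {"linear": [0,0,0],"yaw": 4,"claw": 2},
  {"linear": [0,0,0],"yaw": 6,"claw": 2},
])

```text
time_s: 13.65
ee_pos: [0.5239, -0.1237, 0.0911]
tcp_rot: [0.933, 0.359, 0.003, 0.002]
wrist_force: [4.2, -1.4, 0.7]
grip_width: 0.133
```

```bash
python3 -c "
from h import *
st()"
```

```text
t 13.65 p [ 523.85 -123.71   91.11] F [ 4.25 -1.36  0.74] T [-0.377 -0.626  0.092] w 11.4 jaw -47.9 j [ 0.258  0.627 -0.101  1.903  0.104  0.609 -0.745]
```

Emit:
servo_tool([
  {"linear": [0,0,0],"yaw": 2,"claw": 2},
  {"linear": [0,0,0],"yaw": 4,"claw": 2},
  {"linear": [0,0,0],"yaw": 6,"claw": 2},
])

```text
time_s: 13.9
ee_pos: [0.524, -0.1239, 0.0911]
tcp_rot: [0.951, 0.31, 0.004, 0.002]
wrist_force: [3.8, -2.2, 1.0]
grip_width: 0.128
```

```bash
python3 -c "
from h import *
st()"
```

```text
t 13.9 p [ 524.03 -123.89   91.09] F [ 3.78 -2.19  1.02] T [-0.462 -0.725  0.107] w 10.9 jaw -53.91 j [ 0.238  0.626 -0.071  1.904  0.074  0.606 -0.821]
```

Emit:
servo_tool([
  {"linear": [0,0,0],"yaw": 2,"claw": 2},
  {"linear": [0,0,0],"yaw": 4,"claw": 2},
  {"linear": [0,0,0],"yaw": 6,"claw": 2},
])

```text
time_s: 14.15
ee_pos: [0.5242, -0.1242, 0.0911]
tcp_rot: [0.966, 0.26, 0.004, 0.002]
wrist_force: [6.0, -1.7, 0.9]
grip_width: 0.132
```

```bash
python3 -c "
from h import *
st()"
```

```text
t 14.15 p [ 524.19 -124.16   91.12] F [ 5.96 -1.74  0.92] T [-0.469 -0.72   0.127] w 11.28 jaw -59.92 j [ 0.219  0.625 -0.041  1.904  0.043  0.604 -0.896]
```

Emit:
servo_tool([
  {"linear": [0,0,0],"yaw": 2,"claw": 2},
  {"linear": [0,0,0],"yaw": 4,"claw": 2},
  {"linear": [0,0,0],"yaw": 6,"claw": 2},
])

```text
time_s: 14.4
ee_pos: [0.5243, -0.1244, 0.0911]
tcp_rot: [0.978, 0.209, 0.004, 0.002]
wrist_force: [4.4, -2.3, 0.5]
grip_width: 0.133
```

```bash
python3 -c "
from h import *
st()
s=cam('scene');crop(s,190,340,130,250,5,'pics/s13.png')"
```

```text
t 14.4 p [ 524.31 -124.39   91.1 ] F [ 4.43 -2.29  0.52] T [-0.579 -0.766  0.083] w 11.39 jaw -65.92 j [ 0.199  0.625 -0.011  1.905  0.013  0.603 -0.971]
```

View pics/s13.png

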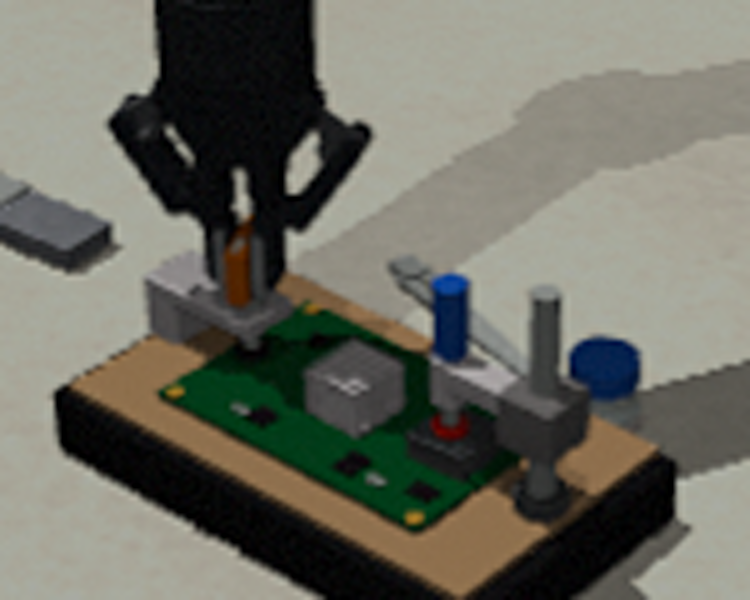

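The wing has turned with the jaws, now edge-on at (240,265). I'll continue toward the seat.

Emit:
servo_tool([
  {"linear": [0,0,0],"yaw": 2,"claw": 2},
  {"linear": [0,0,0],"yaw": 4,"claw": 2},
  {"linear": [0,0,0],"yaw": 6,"claw": 2},
])

```text
time_s: 14.7
ee_pos: [0.5244, -0.1247, 0.0911]
tcp_rot: [0.988, 0.157, 0.004, 0.002]
wrist_force: [5.2, -2.7, 0.0]
grip_width: 0.128
```

```bash
python3 -c "
from h import *
st()"
```

```text
t 14.7 p [ 524.4  -124.66   91.11] F [ 5.19 -2.66  0.  ] T [-0.59  -0.861  0.11 ] w 10.95 jaw -71.93 j [ 0.179  0.625  0.019  1.905 -0.018  0.602 -1.045]
```

Emit:
servo_tool([
  {"linear": [0,0,0],"yaw": 2,"claw": 2},
  {"linear": [0,0,0],"yaw": 4,"claw": 2},
  {"linear": [0,0,0],"yaw": 6,"claw": 2},
])

```text
time_s: 14.95
ee_pos: [0.5245, -0.1249, 0.0911]
tcp_rot: [0.994, 0.105, 0.004, 0.002]
wrist_force: [4.4, -3.4, -1.6]
grip_width: 0.126
```

```bash
python3 -c "
from h import *
st()"
```

```text
t 14.95 p [ 524.48 -124.92   91.13] F [ 4.37 -3.42 -1.59] T [-0.73  -0.827  0.047] w 10.79 jaw -77.94 j [ 0.16   0.626  0.05   1.906 -0.049  0.602 -1.12 ]
```

Emit:
servo_tool([
  {"linear": [0,0,0],"yaw": 2,"claw": 2},
  {"linear": [0,0,0],"yaw": 4,"claw": 2},
  {"linear": [0,0,0],"yaw": 6,"claw": 2},
])

```text
time_s: 15.2
ee_pos: [0.5245, -0.1252, 0.0911]
tcp_rot: [0.999, 0.053, 0.005, 0.002]
wrist_force: [5.5, -3.4, -1.1]
grip_width: 0.132
```

```bash
python3 -c "
from h import *
st()"
```

```text
t 15.2 p [ 524.53 -125.22   91.14] F [ 5.55 -3.42 -1.1 ] T [-0.761 -0.863  0.142] w 11.27 jaw -83.95 j [ 0.14   0.627  0.08   1.906 -0.08   0.602 -1.195]
```

138° so far; the stop must come within about 11–13° more. Smaller steps now.

Emit:
servo_tool([
  {"linear": [0,0,0],"yaw": 1.5,"claw": 2},
  {"linear": [0,0,0],"yaw": 3,"claw": 2},
  {"linear": [0,0,0],"yaw": 3,"claw": 2},
])

```text
time_s: 15.45
ee_pos: [0.5245, -0.1253, 0.0911]
tcp_rot: [1.0, 0.027, 0.005, 0.002]
wrist_force: [5.9, -4.1, -0.5]
grip_width: 0.132
```

```bash
python3 -c "
from h import *
st()"
```

```text
t 15.45 p [ 524.52 -125.33   91.12] F [ 5.9  -4.08 -0.48] T [-0.736 -0.804 -0.112] w 11.3 jaw -86.94 j [ 0.13   0.627  0.095  1.907 -0.095  0.602 -1.232]
```

Emit:
servo_tool([
  {"linear": [0,0,0],"yaw": 1.5,"claw": 2},
  {"linear": [0,0,0],"yaw": 3,"claw": 2},
  {"linear": [0,0,0],"yaw": 3,"claw": 2},
])

```text
time_s: 15.7
ee_pos: [0.5246, -0.1255, 0.0911]
tcp_rot: [1.0, 0.0, 0.005, 0.002]
wrist_force: [4.6, -4.1, -0.8]
grip_width: 0.131
```

```bash
python3 -c "
from h import *
st()"
```

```text
t 15.7 p [ 524.56 -125.46   91.13] F [ 4.64 -4.14 -0.8 ] T [-0.75  -0.817 -0.034] w 11.21 jaw -89.95 j [ 0.121  0.628  0.11   1.907 -0.11   0.603 -1.269]
```

Emit:
servo_tool([
  {"linear": [0,0,0],"yaw": 1.5,"claw": 2},
  {"linear": [0,0,0],"yaw": 3,"claw": 2},
  {"linear": [0,0,0],"yaw": 3,"claw": 2},
])

```text
time_s: 15.95
ee_pos: [0.5245, -0.1256, 0.0911]
tcp_rot: [1.0, -0.024, 0.005, 0.002]
wrist_force: [5.3, -5.0, 0.1]
grip_width: 0.131
```

```bash
python3 -c "
from h import *
st()"
```

```text
t 15.95 p [ 524.54 -125.58   91.14] F [ 5.32 -5.04  0.14] T [-0.872 -0.831  0.59 ] w 11.15 jaw -92.73 j [ 0.111  0.628  0.125  1.907 -0.124  0.603 -1.305]
```

Tz jumped to 0.59 and the jaw lags, so this is the stop at about 147°. I'll push a little more to confirm the seat.

Emit:
servo_tool([
  {"linear": [0,0,0],"yaw": 1,"claw": 2},
  {"linear": [0,0,0],"yaw": 1,"claw": 2},
  {"linear": [0,0,0],"yaw": 1,"claw": 2},
])

```text
time_s: 16.2
ee_pos: [0.5245, -0.1256, 0.0911]
tcp_rot: [1.0, -0.03, 0.005, 0.003]
wrist_force: [5.3, -6.2, 0.1]
grip_width: 0.133
```

```bash
python3 -c "
from h import *
st()
s=cam('scene');crop(s,190,340,130,250,5,'pics/s14.png')
t=cam('top');crop(t,245,365,165,255,6,'pics/t14.png');st()"
```

```text
t 16.2 p [ 524.53 -125.56   91.14] F [ 5.34 -6.2   0.12] T [-0.918 -0.783  1.048] w 11.33 jaw -93.49 j [ 0.107  0.629  0.129  1.907 -0.128  0.604 -1.315]
t 16.3 p [ 524.55 -125.58   91.18] F [ 5.29 -5.   -1.05] T [-0.939 -0.79   1.052] w 11.26 jaw -93.49 j [ 0.108  0.629  0.129  1.907 -0.128  0.604 -1.315]
```

View pics/s14.png

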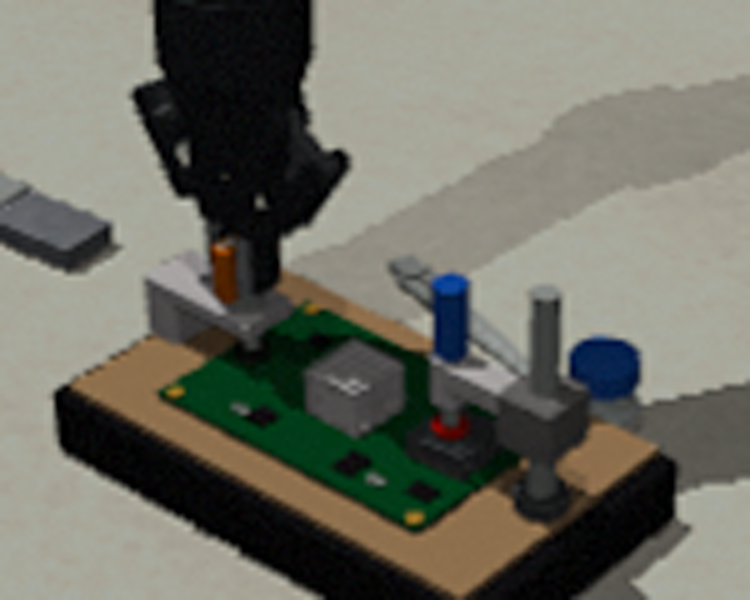

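View pics/t14.png

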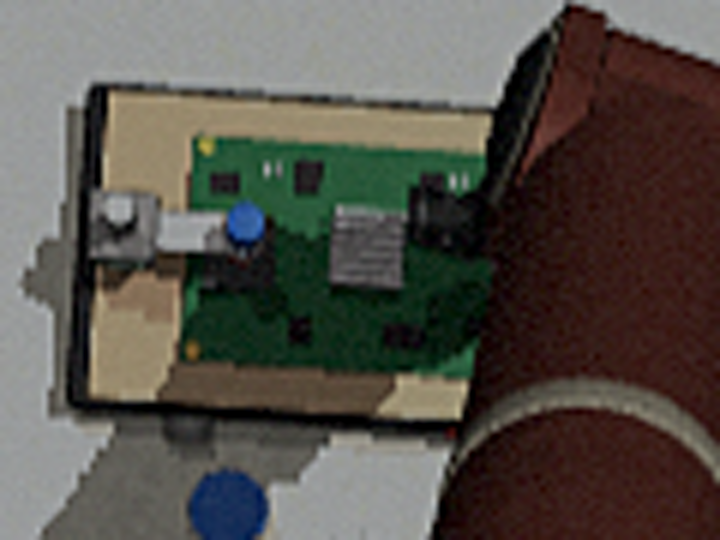

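Tz is now 1.05 N·m, so the screw is seated. The torque slope puts free contact at jaw ≈ -92.0°, so the quarter-turn target is jaw ≈ -1.9°. Backing off.

Emit:
servo_tool([
  {"linear": [0,0,0],"yaw": -6,"claw": 2},
  {"linear": [0,0,0],"yaw": -12,"claw": 2},
  {"linear": [0,0,0],"yaw": -18,"claw": 2},
  {"linear": [0,0,0],"yaw": -24,"claw": 2},
  {"linear": [0,0,0],"yaw": -30,"claw": 2},
  {"linear": [0,0,0],"yaw": -36,"claw": 2},
  {"linear": [0,0,0],"yaw": -42,"claw": 2},
  {"linear": [0,0,0],"yaw": -48,"claw": 2},
])

```text
time_s: 16.97
ee_pos: [0.5239, -0.1235, 0.0912]
tcp_rot: [0.926, 0.378, 0.003, 0.002]
wrist_force: [4.5, -0.8, 0.3]
grip_width: 0.131
```

Emit:
servo_tool([
  {"linear": [0,0,0],"yaw": -6,"claw": 2},
  {"linear": [0,0,0],"yaw": -12,"claw": 2},
  {"linear": [0,0,0],"yaw": -18,"claw": 2},
  {"linear": [0,0,0],"yaw": -24,"claw": 2},
  {"linear": [0,0,0],"yaw": -30,"claw": 2},
  {"linear": [0,0,0],"yaw": -36,"claw": 2},
  {"linear": [0,0,0],"yaw": -41,"claw": 2},
  {"linear": [0,0,0],"yaw": -41,"claw": 2},
])

```text
time_s: 17.63
ee_pos: [0.5222, -0.1227, 0.0911]
tcp_rot: [0.735, 0.678, 0.002, 0.001]
wrist_force: [0.5, 0.1, 4.6]
grip_width: 0.131
```

```bash
python3 -c "
from h import *
st()"
```

```text
t 17.63 p [ 522.16 -122.71   91.12] F [0.5  0.14 4.59] T [ 0.046 -0.179  0.065] w 11.21 jaw -4.69 j [ 0.399  0.643 -0.319  1.901  0.317  0.643 -0.198]
```

Emit:
servo_tool([
  {"linear": [0,0,0],"yaw": -1.5,"claw": 2},
  {"linear": [0,0,0],"yaw": -2.8,"claw": 2},
  {"linear": [0,0,0],"yaw": -2.8,"claw": 2},
  {"linear": [0,0,0],"yaw": -2.8,"claw": 2},
  {"linear": [0,0,0],"yaw": -2.8,"claw": 2},
])

```text
time_s: 18.05
ee_pos: [0.522, -0.1227, 0.0911]
tcp_rot: [0.72, 0.694, 0.001, 0.001]
wrist_force: [0.2, 0.1, 5.4]
grip_width: 0.133
```

```bash
python3 -c "
from h import *
st()
s=cam('scene');crop(s,190,340,130,250,5,'pics/s15.png')
t=cam('top');crop(t,245,365,165,255,6,'pics/t15.png');st()"
```

```text
t 18.05 p [ 522.03 -122.68   91.12] F [0.15 0.14 5.38] T [ 0.033 -0.214  0.119] w 11.35 jaw -2.04 j [ 0.406  0.645 -0.331  1.901  0.33   0.645 -0.164]
t 18.15 p [ 522.05 -122.7    91.11] F [ 1.31 -1.38  5.99] T [-0.035 -0.195  0.096] w 11.61 jaw -2.03 j [ 0.406  0.645 -0.331  1.901  0.33   0.645 -0.164]
```

View pics/s15.png

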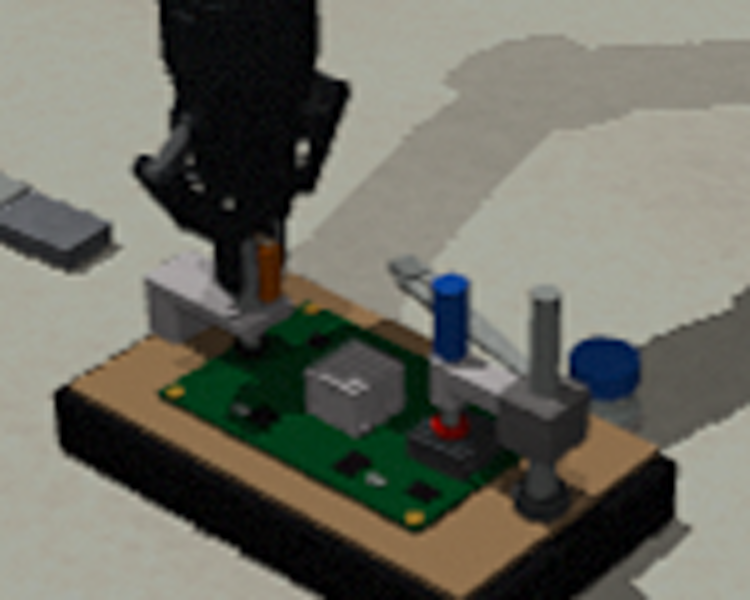

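View pics/t15.png

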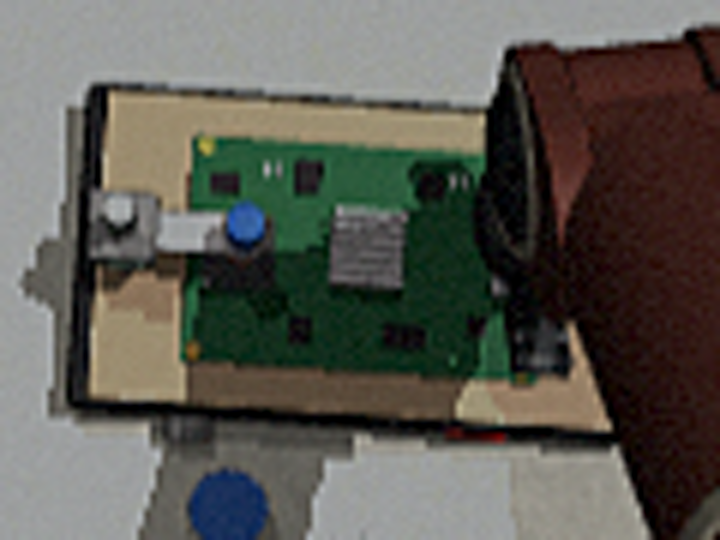

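The scene view shows the wing held between the pads at (268,270), the gauge still down with its foot on the dark sink at (450,427), and both sinks in place. The jaw is at -2.0°, 90° from the seat, so I'll hand in.

```bash
python3 -c "
from h import *
from cell import ticket
print(ticket.close_job());st()"
```

```text
the job is handed in; nothing more can be done
None
the job is handed in; nothing more can be done
```

I lowered the gauge onto the heat sink, seated the clamp screw and backed it off a quarter turn. The job was handed in at about 18 s with the screw still gripped. I could not confirm the second after hand-in, because the job closes at that point.

- **Gauge:** The short dark sink was the one under the foot. I lowered the gauge about 37 mm. Force and images both put contact at TCP z ≈ 0.1238, and I stopped at 0.1177, so the foot is about 6 mm up out of 12. It stayed there after I let go. The gauge appeared to start about 5 mm below the top of its travel, so I went by contact rather than a distance from the top. The contact height is good to about 1 mm.
- **Screw:** I turned it about 146° clockwise until the torque jumped from 0.1 to 1.05 N·m, with the seat at jaw angle ≈ -92.0°. I then backed it off to -2.0°, a 90° turn, good to about a degree. There was no sign of slip in the grip.
- **Last pictures:** The gauge was down with its foot on the sink. Both heat sinks were in place, and nothing else on or beside the jig appeared to have moved. I did not check the items farther away in the final pictures.
- **Disagreement:** The scene camera placed the jig about 1–2 pixels (roughly 5 mm) off from the top camera. I used the top view and the jig's given dimensions for position, and the grips fitted.

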